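# Stroke the carousel covers shut

## Task

Stroke the four raised flap covers of the sample carousel shut with the fingertips, in one light pass along their curved row: start behind the hinge of the first cover and move counter-clockwise (seen from above), from each hinge towards its raised edge, so that the covers go down flat one after another, and keep the fingertips low over the row until the last one is down. Push gently and never lift or pull a cover further open; leave the two vials in the carousel, the jar and the spatula where they stand. Finish with all four covers flat and the hand clear of everything.

Things in the scene. Friction and masses are not known exactly. Their poses are not given: they have to be found in the camera images.
- carousel: Fixed round sample carousel that does not turn: disc 260 mm across, its top 58 mm above the bench; origin on the bench at the centre. Nine stations on a circle of radius 90 mm: cover0 to cover3 at 0, 40, 80, 120 degrees counter-clockwise from its +x seen from above, then open collars (31 mm across, 12 mm high) at 160 to 320. Blue hub in the middle, 64 mm across, 22 mm high above the disc.
- cover0 (a joint): Hinge angle of the first cover in rad: 0 = flat shut, grows as its free edge rises (stop at 1.4). Light plastic flap 36 mm wide (radially), 39 mm long from hinge to free edge, 3 mm thick, 12 g. When shut its flat top lies 69 mm above the bench. A stiff hinge (about 0.012 N m) leaves it at any angle, so it has to be pushed down (0.3 N at the edge) and stays.
- cover0_hinge (a point): Hinge line of the first cover, middle of it, 66 mm above the bench: on the tangent of the station circle, 20 mm clockwise of the station's centre. The flap runs from here counter-clockwise along that tangent.
- cover0_edge (a point): Middle of the free edge of the first cover, top face; moves with the flap, 40 mm from the hinge; when shut 20 mm counter-clockwise of the station's centre and 69 mm above the bench.
- cover1 (a joint): Hinge angle of the second cover in rad: 0 = flat shut, grows as its free edge rises (stop at 1.4). Light plastic flap 36 mm wide (radially), 39 mm long from hinge to free edge, 3 mm thick, 12 g. When shut its flat top lies 69 mm above the bench. A stiff hinge (about 0.012 N m) leaves it at any angle, so it has to be pushed down (0.3 N at the edge) and stays.
- cover1_hinge (a point): Hinge line of the second cover, middle of it, 66 mm above the bench: on the tangent of the station circle, 20 mm clockwise of the station's centre. The flap runs from here counter-clockwise along that tangent.
- cover1_edge (a point): Middle of the free edge of the second cover, top face; moves with the flap, 40 mm from the hinge; when shut 20 mm counter-clockwise of the station's centre and 69 mm above the bench.
- cover2 (a joint): Hinge angle of the third cover in rad: 0 = flat shut, grows as its free edge rises (stop at 1.4). Light plastic flap 36 mm wide (radially), 39 mm long from hinge to free edge, 3 mm thick, 12 g. When shut its flat top lies 69 mm above the bench. A stiff hinge (about 0.012 N m) leaves it at any angle, so it has to be pushed down (0.3 N at the edge) and stays.
- cover2_hinge (a point): Hinge line of the third cover, middle of it, 66 mm above the bench: on the tangent of the station circle, 20 mm clockwise of the station's centre. The flap runs from here counter-clockwise along that tangent.
- cover2_edge (a point): Middle of the free edge of the third cover, top face; moves with the flap, 40 mm from the hinge; when shut 20 mm counter-clockwise of the station's centre and 69 mm above the bench.
- cover3 (a joint): Hinge angle of the fourth cover in rad: 0 = flat shut, grows as its free edge rises (stop at 1.4). Light plastic flap 36 mm wide (radially), 39 mm long from hinge to free edge, 3 mm thick, 12 g. When shut its flat top lies 69 mm above the bench. A stiff hinge (about 0.012 N m) leaves it at any angle, so it has to be pushed down (0.3 N at the edge) and stays.
- cover3_hinge (a point): Hinge line of the fourth cover, middle of it, 66 mm above the bench: on the tangent of the station circle, 20 mm clockwise of the station's centre. The flap runs from here counter-clockwise along that tangent.
- cover3_edge (a point): Middle of the free edge of the fourth cover, top face; moves with the flap, 40 mm from the hinge; when shut 20 mm counter-clockwise of the station's centre and 69 mm above the bench.
- vial_a: Loose glass vial with steel cap, 22 mm across, 48 mm high, standing in the collar at 200 degrees of the carousel; origin under its foot. To be left alone.
- vial_b: Loose glass vial with steel cap, 22 mm across, 48 mm high, standing in the collar at 280 degrees of the carousel; origin under its foot. To be left alone.
- jar: Loose glass jar with blue cap, 70 mm across, 100 mm high, on the bench beside the carousel; origin under its foot. To be left alone.
- spatula: Loose double-ended steel micro-spatula, 180 mm long, 18 mm wide, 6 mm high, lying on the bench beside the carousel along its own x; origin at its underside. To be left alone.

How it is judged:
On the way, in this order (a step that is already met when the one before it is completed fails the run):
1. the first cover is stroked down flat, the next one still being up (value of joint cover0 below 0.15 rad), for 0.05 s.
2. the second cover is stroked down flat, the next one still being up (value of joint each of cover0, cover1 below 0.15 rad), for 0.05 s.
3. the third cover is stroked down flat, the next one still being up (all of step 2 and value of joint cover2 below 0.15 rad), for 0.05 s.
4. the fourth cover is stroked down flat (all of step 3 and value of joint cover3 below 0.15 rad), for 0.05 s.
At the end, for the whole second after the job is handed in: All four covers are shut to within 0.15 rad (free edge within 6 mm of flat); both vials stand upright in their collars (within 8 mm), and the jar and the spatula are within 15 mm of where they stood (all of step 4 and distance of each of jar, spatula from where it was at the start of the episode below 0.015 m and angle between each of vial_a, vial_b's own z axis and vertical below 0.25 rad and distance of each of vial_a, vial_b from where it was at the start of the episode below 0.008 m); the robot touches nothing.
It fails at once if before the last cover is down the hand leaves the row: TCP over 45 mm above the shut covers or over 40 mm off the circle (value of joint cover0 below 0.15 rad and value of joint cover3 above 0.3 rad and (z of the grasp point in the frame of carousel above 0.114 m or horizontal distance between the grasp point and carousel above 0.13 m or horizontal distance between the grasp point and carousel below 0.05 m)).
It fails at once if a cover is lifted or pulled further open (beyond 1.1 rad) (value of joint any of cover0, cover1, cover2, cover3 above 1.1 rad).
It fails at once if the robot presses on the carousel or its covers with more than 25 N (contact force between any of the arm, the fingers and carousel above 25 N).
It fails at once if a vial is lifted, tipped or moved from its collar (z of any of vial_a, vial_b in the frame of carousel above 0.064 m or not (angle between vial_a's own z axis and vertical below 0.25 rad) or not (distance of vial_a from where it was at the start of the episode below 0.008 m) or not (angle between vial_b's own z axis and vertical below 0.25 rad) or not (distance of vial_b from where it was at the start of the episode below 0.008 m)).
It fails at once if the jar or the spatula is lifted or moved by more than 15 mm (not (distance of jar from where it was at the start of the episode below 0.015 m) or not (distance of spatula from where it was at the start of the episode below 0.015 m)).
It also fails if it takes over 48 s, if anything falls off the work surface, if the arm or the gripper's body presses on something with over 40 N, if the wrist force passes 120 N, or if a joint passes its speed limit or range.

## Robot

A 6-joint arm with a two-finger parallel gripper is mounted at the origin on the work surface. World frame = base frame: x ahead of the robot, y to its left, z up, the work surface at z = 0. Lengths are in m, angles in rad, forces in N, time in s.
With the tool pointing down it reaches from about 0.375 to 0.825 m from the base axis. Payload 5.5 kg.
Tool frame: the origin (TCP) lies between the finger pads, 19 mm behind the fingertips; this is the grasp point; z points along the fingers, y is the line along which they close (so a half turn about z gives the same grasp; the last joint's range is limited). The gripper opens to 85 mm and grips with 20 to 120 N. Pads are 22 mm wide; open, the fingers measure 114 mm over their backs; the gripper's body (76 mm by 85 mm) begins 54 mm behind the grasp point. The pads swing forward as they close: fully open they stand 13 mm farther back than shut.
Start: joints at [1.188, 0.314, -0.047, 1.21, 0, 1.571], TCP at [0.224, 0.557, 0.25] pointing down, gripper open.
Joint ranges: [-2.67, 2.67], [-0.69, 1.73], [-1.03, 1.25], [-2.08, 2.16], [-1.42, 1.45], [-3.14, 3.14]. Speed limits (rad/s): [2.39, 2.39, 3.01, 3.14, 3.14, 3.14].

## Interface

Orientations are given as a 3x3 rotation matrix whose columns are the frame's x, y, z axes.
In Python, from station import ctrl gives the robot as it stands. The module is installed in compiled form; this text tells all that it offers.
- The arm moves only by the shell command python3 -m handwheel 'ROWS'. ROWS is text: rows parted by semicolons, each of 7 numbers parted by spaces: the turn, a rotation vector about the world's x, y, z normalised to -1 to 1, where 1 is 90 degrees, then the shift along the world's x, y, z normalised to -1 to 1, where 1 is 30 cm, then the opening, from 0 (shut) to 1 (fully open). A call has 1 to 5 rows; each row is the pose to reach, as a shift and turn from the pose commanded when the call began; what a row does not reach only later rows make up. A row lasts 1/8 s, in which the tool goes at most 62.5 mm and 10.7 degrees, less where a joint would pass 70% of its speed; a pose out of reach is approached as far as the arm can. A call with a number of a shift or a turn outside -1 to 1 is refused whole. A call with a gripper value outside its range is refused whole. The fingers move at their own pace and stop on an object; the grip force is fixed at half the most. Time passes only in rows, so rows that repeat a pose let the fingers close. It gives the time, the measured TCP pose, the force, the opening and the grip force at its end, in the units of the state.
- ctrl.sense(): the state, without advancing time (a new reading comes with each control period).
- ctrl.capture(name): name is "scene" or "top" or "wrist"; returns (picture, depth): 480x640x3 uint8, red, green, blue; 480x640 float32, m along the optical axis (not along the pixel's ray), 0 where there is no reading.
- ctrl.calibration(name): a dict with "intrinsics" (3x3 intrinsics, pixels), "D" ([k1, k2, p1, p2, k3] as OpenCV has them; the pictures are not rectified), "R" (3x3) and "t" (3): a world point X has camera coordinates R X + t. Camera axes: x right, y down, z forward; pixel columns grow to the right and rows downward; lengths in m; the calibration is good to about 2 mm. A picture is of the moment at which its call begins: read the wrist's pose just before it. calibration takes no time and is no camera call; for the wrist camera it gives the pose at the moment of the call.
- ctrl.close_job(): hands the job in; it is judged then, once.
The state is a dict: "t": time; "q": joint angles; "dq": joint speeds; "joint_torque": joint torques, N m; "ee_pos": TCP position; "tool_rot": TCP orientation; "force": force on the tool from outside, world axes, zero at the start; "torque": the same for the moment, N m; "opening": opening from 0.0 (shut) to 1.0 (fully open); "finger_force": force on a finger pad.
Only numpy, scipy, OpenCV 4.12 (cv2) and the standard library are available. Lean on these libraries where they do the work, as an engineer would, in place of code of your own. Each camera call takes 0.05 s, during which the arm holds its last target. There are 200 camera calls.

## Working session

There is one attempt and no reset: what is moved stays moved. The work goes in short steps, Python scripts to look and compute and a shell command to move; the robot and the scene stay as the last step left them, time stands still between calls to the robot, and variables do not carry over. Pictures are saved under pics/ and viewed, at most 10 in all, crops included, and the job is handed in when it is done.

```bash
mkdir -p pics; python3 - <<'E'
from station import ctrl
import cv2,numpy as np
for n in("top","scene"):
    p,d=ctrl.capture(n); cv2.imwrite(f"pics/{n}0.png",p[:,:,::-1]); np.savez(f"{n}0.npz",p=p,d=d)
    c=ctrl.calibration(n); print(n,c)
s=ctrl.sense(); print(s["t"],s["ee_pos"],s["tool_rot"],s["opening"])
E
```

```text
top {'intrinsics': array([[566.30042133,   0.        , 326.72579687],
       [  0.        , 566.30042133, 250.38876861],
       [  0.        ,   0.        ,   1.        ]]), 'D': array([-0.10588455,  0.        ,  0.        ,  0.        ,  0.        ]), 'R': array([[ 1.70773168e-02, -9.99854170e-01, -5.93101345e-05],
       [-9.97197048e-01, -1.70276119e-02, -7.28567687e-02],
       [ 7.28451341e-02,  1.30334201e-03, -9.97342412e-01]]), 't': array([-0.00845188,  0.55930532,  1.13689499])}
scene {'intrinsics': array([[580.60729745,   0.        , 327.81846374],
       [  0.        , 580.60729745, 236.17346728],
       [  0.        ,   0.        ,   1.        ]]), 'D': array([-0.08142212,  0.        ,  0.        ,  0.        ,  0.        ]), 'R': array([[-0.49695308,  0.86775586,  0.00611639],
       [ 0.60922649,  0.35389846, -0.70964707],
       [-0.61796499, -0.34893503, -0.70453078]]), 't': array([ 0.28811861, -0.32348784,  1.59003664])}
0.1 [0.22394988 0.55612421 0.24924188] [[-9.27606443e-01  3.73558559e-01 -5.38920939e-04]
 [ 3.73558947e-01  9.27605410e-01 -1.38409233e-03]
 [-1.71335575e-05 -1.48521170e-03 -9.99998897e-01]] 1.0001456421338053
```

View pics/top0.png

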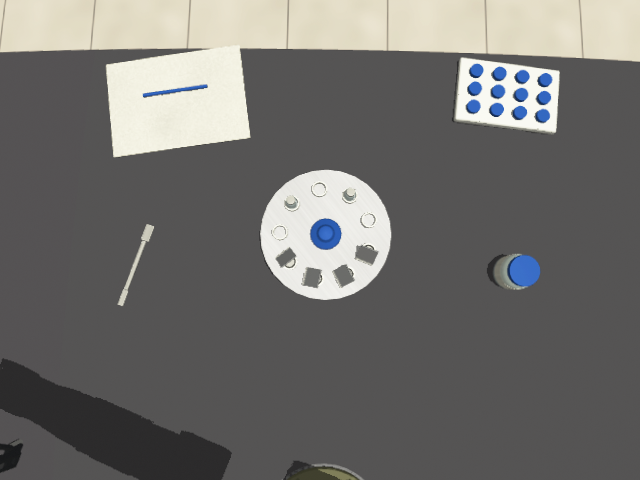

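View pics/scene0.png

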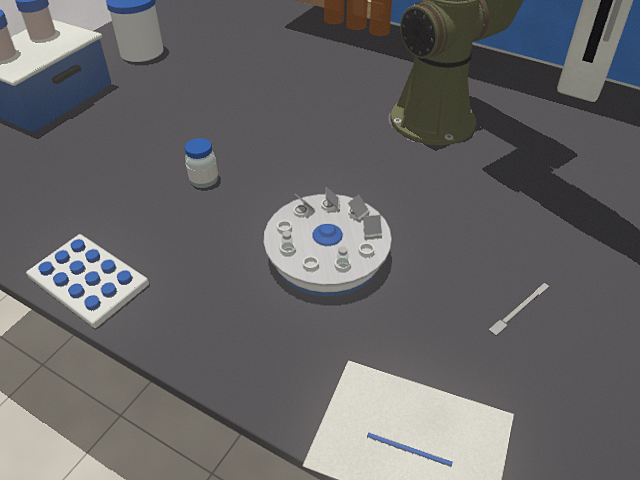

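The top view shows the carousel centred near (325,234), with the hub at its middle and the vials at (350,194) and (291,203). The covers run counter-clockwise: cover0 (286,258), cover1 (313,278), cover2 (344,275), cover3 (367,254). The jar at (520,270) and the spatula at (136,265) are well clear. The scene view confirms that all four flaps are up.

```bash
cat > h.py <<'E'
import numpy as np,cv2
def ray(c,uv,z):
    n=cv2.undistortPoints(np.float64(uv).reshape(-1,1,2),c["intrinsics"],c["D"]).reshape(-1,2)
    r=np.c_[n,np.ones(len(n))]@c["R"]; o=-c["R"].T@c["t"]
    return o+r*((z-o[2])/r[:,2])[:,None]
def cloud(c,d,m):
    v,u=np.nonzero(m&(d>0)); n=cv2.undistortPoints(np.float64(np.c_[u,v]).reshape(-1,1,2),c["intrinsics"],c["D"]).reshape(-1,2)
    return (np.c_[n,np.ones(len(n))]*d[v,u][:,None]-c["t"])@c["R"]
E
python3 - <<'E'
from station import ctrl
from h import *
for n in("top","scene"):
    f=np.load(n+"0.npz");p,d=f["p"],f["d"];c=ctrl.calibration(n)
    hsv=cv2.cvtColor(p,cv2.COLOR_RGB2HSV)
    cx,cy=(325,234) if n=="top" else (327,240)
    yy,xx=np.mgrid[:480,:640]; near=np.hypot(xx-cx,yy-cy)<80
    if n=="top":
        m=((hsv[...,2]>130)&near).astype(np.uint8)
        k=max(cv2.findContours(m,0,2)[0],key=cv2.contourArea)
        k=cv2.convexHull(k)[:,0]
        P=ray(c,k,.058); (x,y),r=cv2.minEnclosingCircle(np.float32(P[:,:2])); A=np.c_[2*P[:,:2],np.ones(len(P))]
        s=np.linalg.lstsq(A,(P[:,:2]**2).sum(1),rcond=None)[0]; C=s[:2]
        print("disc",x,y,r,"lsq",C,np.sqrt(s[2]+C@C))
        print("vial caps",[ (q[:2]-C, np.degrees(np.arctan2(*(q[:2]-C)[::-1])),np.hypot(*(q[:2]-C))) for q in ray(c,[(350,193),(291,201)],.106)])
        print("collars",[(np.degrees(np.arctan2(*(q[:2]-C)[::-1])),np.hypot(*(q[:2]-C))) for q in ray(c,[(368,220),(319,189),(280,232)],.07)])
        h=(hsv[...,1]>150)&near; print("hub",ray(c,[np.argwhere(h).mean(0)[::-1]],.08))
    P=cloud(c,d,near); R=P[:,:2]-C; rr=np.hypot(*R.T); a=np.degrees(np.arctan2(R[:,1],R[:,0]))
    b=(rr>40)&(rr<120); print(n,"disc z",np.median(P[b,2]))
    for t in range(80,-300,-10):
        q=b&(rr>72)&(rr<108)&(np.abs((a-t+180)%360-180)<5)
        print(t,round(np.percentile(P[q,2],97),3),end=" | ")
    print()
E
```

```text
disc 0.5898507237434387 0.004337736871093512 0.13030311465263367 lsq [0.58987162 0.00437851] 0.1297245225969373
vial caps [(array([ 0.07381084, -0.04592995]), np.float64(-31.8925837817316), np.float64(0.08693446400212758)), (array([0.05648084, 0.06632463]), np.float64(49.58289221333992), np.float64(0.0871151102184798))]
collars [(np.float64(-71.98527362837822), np.float64(0.08772155702983479)), (np.float64(9.11836054997018), np.float64(0.0882102470848763)), (np.float64(89.69085444699711), np.float64(0.08894228992503468))]
hub [[0.58768986 0.00401577 0.08      ]]
top disc z nan
  return _methods._mean(a, axis=axis, dtype=dtype,
  ret = ret.dtype.type(ret / rcount)
Traceback (most recent call last):
IndexError: index -1 is out of bounds for axis 0 with size 0
```

```bash
python3 - <<'E'
from station import ctrl
from h import *
C=np.array([.589,.004])
for n in("top","scene"):
    f=np.load(n+"0.npz");d=f["d"];c=ctrl.calibration(n)
    cx,cy=(325,234) if n=="top" else (327,240)
    yy,xx=np.mgrid[:480,:640]; near=np.hypot(xx-cx,yy-cy)<80
    print(n,(d>0).mean(),(d[near]>0).mean(),d[cy,cx])
    P=cloud(c,d,near)
    if not len(P): continue
    R=P[:,:2]-C; rr=np.hypot(*R.T); a=np.degrees(np.arctan2(R[:,1],R[:,0]))-129
    print(np.median(P,0))
    b=(rr>74)&(rr<106)
    for t in range(-40,161,5):
        q=b&(np.abs((a-t+180)%360-180)<2.5)
        if q.sum()>3: print(t,np.round(np.percentile(P[q,2],[50,95])*1e3),end=" | ")
    print()
E
```

```text
top 0.995986328125 0.9953659873436643 1.0969537
[0.58977087 0.00493835 0.05761636]

scene 0.99591796875 0.9961632368329264 1.1599263
[0.59356754 0.00382123 0.00302673]
```

```bash
python3 - <<'E'
from station import ctrl
from h import *
C=np.array([.589,.004])
for n in("top","scene"):
    f=np.load(n+"0.npz");d=f["d"];c=ctrl.calibration(n)
    cx,cy=(325,234) if n=="top" else (327,240)
    yy,xx=np.mgrid[:480,:640]; P=cloud(c,d,np.hypot(xx-cx,yy-cy)<80)
    R=P[:,:2]-C; rr=np.hypot(*R.T); a=np.degrees(np.arctan2(R[:,1],R[:,0]))-129
    b=(rr>.074)&(rr<.106); print(n,"disc z",np.median(P[(rr<.125)&(rr>.11),2]))
    for t in range(-40,161,5):
        q=b&(np.abs((a-t+180)%360-180)<2.5)
        if q.sum()>3: print(t,np.round(np.percentile(P[q,2],[50,95])*1e3),end=" | ")
    print()
for k in range(-30,161,10):
    t=np.radians(129+k); print(k,np.round(C+.09*np.array([np.cos(t),np.sin(t)]),4))
E
```

```text
top disc z 0.05871947903068739
-40 [60. 73.] | -35 [61. 73.] | -30 [59. 71.] | -25 [59. 61.] | -20 [59. 63.] | -15 [69. 76.] | -10 [79. 86.] | -5 [90. 96.] | 0 [ 95. 102.] | 5 [66. 69.] | 10 [59. 68.] | 15 [59. 62.] | 20 [59. 62.] | 25 [69. 73.] | 30 [76. 82.] | 35 [84. 89.] | 40 [92. 98.] | 45 [68. 98.] | 50 [59. 68.] | 55 [59. 62.] | 60 [59. 63.] | 65 [69. 75.] | 70 [78. 82.] | 75 [85. 91.] | 80 [94. 99.] | 85 [68. 98.] | 90 [60. 68.] | 95 [59. 62.] | 100 [59. 62.] | 105 [66. 74.] | 110 [78. 84.] | 115 [88. 95.] | 120 [ 98. 102.] | 125 [66. 70.] | 130 [59. 68.] | 135 [58. 62.] | 140 [59. 62.] | 145 [58. 61.] | 150 [59. 72.] | 155 [60. 72.] | 160 [59. 72.] | 
scene disc z 0.05349011746896227
-40 [58. 68.] | -35 [60. 70.] | -30 [57. 60.] | -25 [56. 59.] | -20 [57. 69.] | -15 [67. 76.] | -10 [78. 86.] | -5 [89. 97.] | 0 [95. 99.] | 15 [57. 57.] | 20 [58. 68.] | 25 [66. 72.] | 30 [72. 78.] | 35 [80. 86.] | 40 [88. 94.] | 45 [90. 95.] | 50 [56. 63.] | 55 [56. 59.] | 60 [56. 58.] | 65 [58. 69.] | 70 [70. 77.] | 75 [79. 84.] | 80 [87. 93.] | 85 [65. 96.] | 90 [57. 66.] | 95 [56. 60.] | 100 [56. 58.] | 105 [59. 66.] | 110 [60. 74.] | 115 [64. 86.] | 120 [65. 96.] | 125 [64. 98.] | 130 [59. 66.] | 135 [56. 58.] | 140 [56. 58.] | 145 [56. 58.] | 150 [55. 59.] | 155 [62. 69.] | 160 [60. 69.] | 
-30 [0.5749 0.0929]
-20 [0.5597 0.0891]
-10 [0.5454 0.0827]
0 [0.5324 0.0739]
10 [0.5211 0.063 ]
20 [0.5119 0.0504]
30 [0.505  0.0363]
40 [0.5007 0.0212]
50 [0.499  0.0056]
60 [ 0.5001 -0.0101]
70 [ 0.5039 -0.0253]
80 [ 0.5103 -0.0396]
90 [ 0.5191 -0.0526]
100 [ 0.53   -0.0639]
110 [ 0.5426 -0.0731]
120 [ 0.5567 -0.08  ]
130 [ 0.5718 -0.0843]
140 [ 0.5874 -0.086 ]
150 [ 0.6031 -0.0849]
160 [ 0.6183 -0.0811]
```

Everything agrees with the sizes given. The disc is centred at (0.589, 0.004), cover0 stands at a world angle of 129°, and the flaps rise to about 100 mm (about 0.9 rad). I'll shut the gripper and go above the start point at −27°.

```bash
python3 -m handwheel '0 0 0.04 0.116 -0.155 0 0;0 0 0.08 0.232 -0.31 0 0;0 0 0.12 0.348 -0.465 0 0;0 0 0.16 0.464 -0.62 0 0;0 0 0.19 0.58 -0.775 0 0'; python3 -m handwheel '0 0 0.04 0.116 -0.155 0 0;0 0 0.08 0.232 -0.31 0 0;0 0 0.12 0.348 -0.465 -0.1 0;0 0 0.16 0.464 -0.62 -0.2 0;0 0 0.19 0.573 -0.775 -0.3 0'; python3 -m handwheel '0 0 0 0 0 0 0;0 0 0 0 0 0 0'
python3 - <<'E'
from station import ctrl
import cv2
from h import *
s=ctrl.sense();print(s["q"],s["ee_pos"],s["tool_rot"],s["force"],s["t"])
p,d=ctrl.capture("scene"); cv2.imwrite("pics/scene1.png",cv2.resize(p[60:300,220:460,::-1],(600,600)))
c=ctrl.calibration("scene"); e=s["ee_pos"]
for z in(0,.01,.019,.025):
    X=np.array([e[0],e[1],e[2]-z]); u=cv2.projectPoints(X[None],cv2.Rodrigues(c["R"])[0],c["t"],c["intrinsics"],c["D"])[0].ravel(); print(z,u,(u-[220,60])*2.5)
E
```

```text
t: 0.72
ee_pos: [0.3988, 0.3224, 0.2498]
tool_rot: [[-0.997, 0.082, -0.0], [0.082, 0.997, -0.0], [0.0, -0.0, -1.0]]
force: [0.7, 0.0, -0.3]
opening: -0.004
finger_force: 0.0
t: 1.35
ee_pos: [0.567, 0.0954, 0.1625]
tool_rot: [[-0.977, -0.214, 0.0], [-0.214, 0.977, 0.0], [-0.0, 0.0, -1.0]]
force: [1.0, 0.5, 1.3]
opening: -0.001
finger_force: 0.0
t: 1.6
ee_pos: [0.5657, 0.0969, 0.1632]
tool_rot: [[-0.977, -0.212, -0.001], [-0.212, 0.977, 0.0], [0.001, 0.001, -1.0]]
force: [0.5, -0.2, -0.2]
opening: 0.001
finger_force: 0.0
[ 1.69426358e-01  3.14526528e-01 -2.48758380e-01  1.00876715e+00
  5.19843617e-04 -4.37630175e-02] [0.56572568 0.09694127 0.16315655] [[-9.77360337e-01 -2.11577443e-01 -1.32540365e-03]
 [-2.11578008e-01  9.77361067e-01  3.00663072e-04]
 [ 1.23178440e-03  5.74282426e-04 -9.99999076e-01]] [ 0.53037859 -0.24550681 -0.21349668] 1.6
0 [376.7611763  204.12434978] [391.90294074 360.31087444]
0.01 [376.41823777 208.07500505] [391.04559443 370.18751263]
0.019 [376.11298452 211.5881177 ] [390.28246129 378.97029426]
0.025 [375.91124469 213.90815414] [389.77811172 384.77038536]
```

View pics/scene1.png

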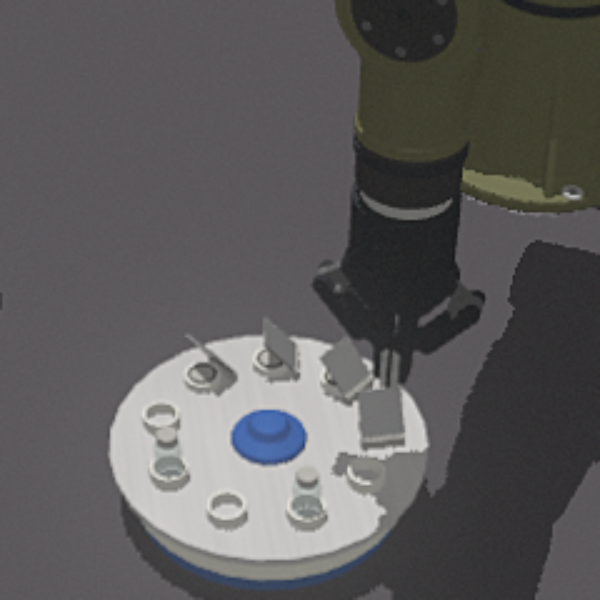

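The crop shows the shut fingertips at about (391,383), close to the projected (390,379). They are in the gap between collar 320 (365,473) and cover0 (382,415), with the knuckles spread along the radius, so I can go down.

```bash
python3 -m handwheel '0 0 0 0.015 -0.016 -0.06 0;0 0 0 0.015 -0.016 -0.12 0;0 0 0 0.015 -0.016 -0.18 0;0 0 0 0.015 -0.016 -0.22 0;0 0 0 0.015 -0.016 -0.24 0'; python3 -m handwheel '0 0 0 0 0 0 0'
python3 - <<'E'
from station import ctrl
import numpy as np,cv2
s=ctrl.sense();print(s["ee_pos"],s["force"])
C=np.array([.589,.004]);P=lambda k:C+.09*np.array([np.cos(np.radians(129+k)),np.sin(np.radians(129+k))])
k=-27
while k<143:
    print("from",k,P(k).round(4),[((P(k+6*i)-P(k))/.3).round(3).tolist() for i in range(1,6)]);k+=30
p,d=ctrl.capture("wrist"); cv2.imwrite("pics/w1.png",p[:,:,::-1])
E
```

```text
t: 2.28
ee_pos: [0.5702, 0.0926, 0.0906]
tool_rot: [[-0.977, -0.213, -0.001], [-0.213, 0.977, -0.0], [0.001, 0.0, -1.0]]
force: [-0.2, 0.1, 0.0]
opening: 0.004
finger_force: 0.0
t: 2.4
ee_pos: [0.5705, 0.0924, 0.0913]
tool_rot: [[-0.977, -0.213, -0.0], [-0.213, 0.977, -0.0], [0.0, 0.0, -1.0]]
force: [0.2, 0.7, -0.6]
opening: -0.002
finger_force: 0.0
[0.57052148 0.09242189 0.09127202] [ 0.2412523   0.73883243 -0.59397734]
from -27 [0.5703 0.092 ] [[-0.03, -0.008], [-0.06, -0.019], [-0.088, -0.034], [-0.114, -0.051], [-0.138, -0.071]]
from 3 [0.5288 0.0709] [[-0.022, -0.022], [-0.042, -0.047], [-0.059, -0.073], [-0.073, -0.101], [-0.085, -0.13]]
from 33 [0.5034 0.0318] [[-0.008, -0.03], [-0.013, -0.061], [-0.015, -0.093], [-0.013, -0.124], [-0.008, -0.155]]
from 63 [ 0.501  -0.0147] [[0.008, -0.03], [0.019, -0.06], [0.034, -0.088], [0.051, -0.114], [0.071, -0.138]]
from 93 [ 0.5221 -0.0562] [[0.022, -0.022], [0.047, -0.042], [0.073, -0.059], [0.101, -0.073], [0.13, -0.085]]
from 123 [ 0.5612 -0.0816] [[0.03, -0.008], [0.061, -0.013], [0.093, -0.015], [0.124, -0.013], [0.155, -0.008]]
```

View pics/w1.png

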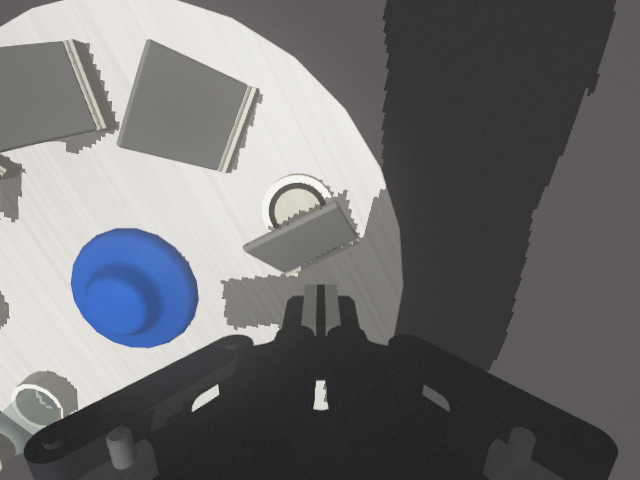

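The wrist view shows the shut fingertips (320,290) just behind cover0's hinge edge (290,270) and square to it. I'll start the stroke.

```bash
python3 -m handwheel '0 0 0.058 -0.03 -0.008 -0.001 0;0 0 0.116 -0.06 -0.019 -0.002 0;0 0 0.174 -0.088 -0.034 -0.002 0;0 0 0.232 -0.114 -0.051 -0.002 0;0 0 0.29 -0.138 -0.071 -0.002 0'
```

```text
t: 3.08
ee_pos: [0.5299, 0.0709, 0.0919]
tool_rot: [[-0.782, -0.623, 0.002], [-0.623, 0.782, 0.0], [-0.002, -0.001, -1.0]]
force: [0.3, 0.3, 0.3]
opening: 0.003
finger_force: 0.1
```

```bash
python3 -m handwheel '0 0 0.058 -0.022 -0.022 -0.004 0;0 0 0.116 -0.042 -0.047 -0.005 0'; python3 - <<'E'
from station import ctrl
import cv2
for i in range(3): print(ctrl.sense()["ee_pos"],ctrl.sense()["force"]); p,d=ctrl.capture("scene")
cv2.imwrite("pics/s2.png",cv2.resize(p[160:310,240:420,::-1],(720,600)))
E
```

```text
t: 3.32
ee_pos: [0.5172, 0.0568, 0.0903]
tool_rot: [[-0.656, -0.755, 0.002], [-0.755, 0.656, 0.0], [-0.001, -0.001, -1.0]]
force: [-0.3, -0.3, 0.8]
opening: 0.0
finger_force: 0.1
[0.51723871 0.05675388 0.0903198 ] [-0.33149623 -0.30164851  0.81806833]
[0.51633153 0.05594443 0.09014767] [-0.82121502 -0.89122992  0.13499259]
[0.51668575 0.05634006 0.09012404] [-0.10706919 -0.35516243 -0.26950481]
```

View pics/s2.png

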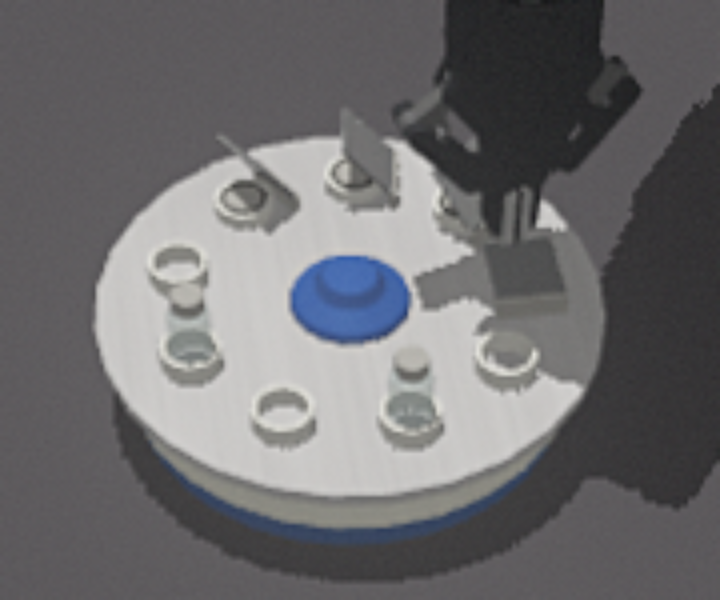

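Cover0 (525,270) looks flat, the fingertips (515,225) are just past its edge, and cover1 is still up. I'll check its slope from the depth reading.

```bash
cat > slope.py <<'E'
import sys
from station import ctrl
from h import *
C=np.array([.589,.004]);n=sys.argv[1]
p,d=ctrl.capture(n);c=ctrl.calibration(n)
P=cloud(c,d,d>0);s=ctrl.sense();print(s["ee_pos"])
w=P-[*C,0];print("disc",np.median(w[(np.hypot(*w.T[:2])>.115)&(np.hypot(*w.T[:2])<.125),2]))
for k in range(4):
    a=np.radians(129+40*k);r=np.array([np.cos(a),np.sin(a)]);t=np.array([-r[1],r[0]])
    u,v=w[:,:2]@t,w[:,:2]@r-.09
    print(k,[(x,round(float(np.median(w[m,2]))*1e3,1)) if (m:=(abs(u*1e3-x)<3)&(abs(v)<.012)&(w[:,2]<.11)).sum()>2 else None for x in range(-22,20,5)])
E
python3 slope.py scene
```

```text
[0.51731553 0.05686943 0.09007468]
disc 0.05505945990115979
0 [(-22, 65.7), (-17, 67.8), (-12, 68.3), (-7, 68.5), (-2, 68.5), (3, 69.5), (8, 86.8), (13, 87.6), (18, 88.5)]
1 [(-22, 58.1), (-17, 70.3), (-12, 75.4), (-7, 77.3), None, (3, 78.5), (8, 64.8), (13, 62.1), (18, 56.6)]
2 [(-22, 65.1), (-17, 70.5), (-12, 74.3), (-7, 79.9), (-2, 83.8), (3, 89.8), (8, 65.6), (13, 63.8), (18, 55.8)]
3 [(-22, 64.9), (-17, 59.7), (-12, 63.5), (-7, 64.1), (-2, 65.2), (3, 65.5), (8, 64.3), (13, 63.8), (18, 57.7)]
```

```bash
python3 -m handwheel '0 0 0.058 -0.017 -0.026 -0.003 0;0 0 0.116 -0.031 -0.054 -0.003 0;0 0 0.174 -0.043 -0.083 -0.003 0;0 0 0.232 -0.051 -0.113 -0.003 0;0 0 0.29 -0.056 -0.144 -0.003 0'; python3 slope.py top
```

```text
t: 4.15
ee_pos: [0.5005, 0.0137, 0.0889]
tool_rot: [[-0.259, -0.966, 0.001], [-0.966, 0.259, 0.0], [-0.001, -0.001, -1.0]]
force: [-0.2, 1.1, -0.5]
opening: -0.002
finger_force: 0.1
[0.5003337  0.01279373 0.08886077]
disc 0.06114061916468214
0 [None, None, None, None, None, None, None, None, None]
1 [None, None, None, None, None, None, None, None, None]
2 [None, None, None, None, None, None, None, None, None]
3 [(-22, 69.0), (-17, 76.5), (-12, 82.8), (-7, 89.7), (-2, 96.1), (3, 99.0), (8, 67.0), (13, 65.6), (18, 59.6)]
```

```bash
python3 -m handwheel '0 0 0.058 -0.002 -0.031 0.001 0;0 0 0.116 0 -0.063 0.001 0;0 0 0.174 0.005 -0.094 0.001 0'; python3 slope.py scene
```

```text
t: 4.58
ee_pos: [0.5018, -0.0138, 0.089]
tool_rot: [[0.011, -1.0, 0.0], [-1.0, -0.011, 0.002], [-0.002, -0.0, -1.0]]
force: [0.3, 3.9, 2.1]
opening: -0.002
finger_force: 1.7
[ 0.50202895 -0.01476385  0.08910968]
disc 0.054506267811312306
0 [(-22, 66.2), (-17, 67.2), (-12, 67.8), (-7, 67.7), (-2, 68.5), (3, 67.9), (8, 68.6), (13, 68.3), (18, 67.8)]
1 [(-22, 64.7), (-17, 67.1), (-12, 67.6), (-7, 68.1), (-2, 67.8), (3, 68.2), (8, 68.3), (13, 68.9), (18, 67.1)]
2 [(-22, 60.8), (-17, 68.4), (-12, 70.8), (-7, 74.0), (-2, 75.4), (3, 78.0), (8, 80.6), (13, 81.5), (18, 58.0)]
3 [(-22, 64.8), (-17, 59.5), (-12, 63.7), (-7, 64.6), (-2, 65.0), (3, 66.0), (8, 64.5), (13, 62.7), (18, 56.7)]
```

Covers 0 and 1 are flat and cover2 is going down. I'll carry on.

```bash
python3 -m handwheel '0 0 0.058 0.008 -0.03 0.001 0;0 0 0.116 0.019 -0.06 0.001 0;0 0 0.174 0.034 -0.088 0.001 0;0 0 0.232 0.051 -0.114 0.001 0;0 0 0.29 0.071 -0.138 0.001 0'; python3 slope.py scene; python3 -c "
from station import ctrl;print(ctrl.sense()['q'])"
```

```text
t: 5.25
ee_pos: [0.5233, -0.0559, 0.0893]
tool_rot: [[0.449, -0.894, 0.001], [-0.894, -0.449, -0.0], [0.0, -0.0, -1.0]]
force: [0.4, 0.6, -0.2]
opening: 0.002
finger_force: 0.1
[ 0.52428068 -0.05661759  0.08943396]
disc 0.05337013293205431
0 [(-22, 65.5), (-17, 67.7), (-12, 68.0), (-7, 68.1), (-2, 68.2), (3, 68.8), (8, 68.7), (13, 68.8), (18, 67.2)]
1 [(-22, 65.3), (-17, 67.3), (-12, 67.4), (-7, 67.4), (-2, 67.8), (3, 68.3), (8, 68.1), (13, 68.2), (18, 67.7)]
2 [(-22, 64.2), (-17, 67.5), (-12, 67.8), (-7, 67.4), (-2, 67.7), (3, 68.4), (8, 69.2), (13, 80.3), (18, 55.6)]
3 [(-22, 65.1), (-17, 59.6), (-12, 63.5), (-7, 64.8), (-2, 65.1), (3, 66.0), (8, 64.1), (13, 62.4), (18, 57.7)]
[-1.07207388e-01  2.99532599e-01 -4.56777774e-01  8.12822734e-01
 -6.19406848e-04 -2.14543931e+00]
```

```bash
python3 -m handwheel '0 0 0.04 0.022 -0.022 0 0;0 0 0.08 0.047 -0.042 0 0;0 0 0.12 0.073 -0.059 0 0;0 0 0.16 0.101 -0.073 0 0;0 0 0.2 0.13 -0.085 0 0'; python3 -m handwheel '0 0 0.04 0.03 -0.008 0 0;0 0 0.08 0.061 -0.013 0 0;0 0 0.1 0.08 -0.014 0 0;0 0 0.1 0.08 -0.014 0 0';python3 slope.py scene
```

```text
t: 5.92
ee_pos: [0.5621, -0.0812, 0.0892]
tool_rot: [[0.702, -0.713, 0.0], [-0.713, -0.702, -0.0], [0.0, -0.0, -1.0]]
force: [-0.2, 0.9, 0.6]
opening: 0.003
finger_force: 0.1
t: 6.42
ee_pos: [0.586, -0.0854, 0.0891]
tool_rot: [[0.805, -0.594, 0.0], [-0.594, -0.805, -0.0], [0.0, -0.0, -1.0]]
force: [0.1, -0.1, 0.8]
opening: -0.002
finger_force: 0.1
[ 0.58565708 -0.08541511  0.08901141]
disc 0.05506447047429981
0 [(-22, 65.7), (-17, 66.5), (-12, 66.9), (-7, 67.4), (-2, 67.5), (3, 68.3), (8, 68.4), (13, 68.8), (18, 68.7)]
1 [(-22, 64.4), (-17, 67.2), (-12, 67.2), (-7, 66.8), (-2, 67.1), (3, 67.9), (8, 67.5), (13, 68.0), (18, 67.1)]
2 [(-22, 64.3), (-17, 67.2), (-12, 67.5), (-7, 67.6), (-2, 68.3), (3, 68.3), (8, 68.4), (13, 68.6), (18, 68.6)]
3 [(-22, 64.3), (-17, 67.1), (-12, 67.2), (-7, 67.8), (-2, 67.9), (3, 67.6), (8, 67.2), (13, 67.6), (18, 56.5)]
```

All four covers read flat. I'll lift straight up and take a last look.

```bash
python3 -m handwheel '0 0 0 0 0 0.08 0;0 0 0 0 0 0.2 0;0 0 0 0 0 0.35 0;0 0 0 0 0 0.5 0;0 0 0 0 0 0.5 0'; python3 -m handwheel '0 0 0 0 0 0 0;0 0 0 0 0 0 0'; python3 slope.py scene; python3 - <<'E'
from station import ctrl
import cv2
p,d=ctrl.capture("scene"); cv2.imwrite("pics/s3.png",p[:,:,::-1])
E
```

```text
t: 7.1
ee_pos: [0.5877, -0.0859, 0.2433]
tool_rot: [[0.805, -0.594, 0.007], [-0.594, -0.805, -0.001], [0.006, -0.003, -1.0]]
force: [0.2, -0.6, -0.4]
opening: 0.0
finger_force: 0.0
t: 7.35
ee_pos: [0.5846, -0.0855, 0.2374]
tool_rot: [[0.805, -0.593, -0.003], [-0.593, -0.805, 0.0], [-0.003, 0.001, -1.0]]
force: [0.2, 0.4, -0.0]
opening: -0.001
finger_force: 0.0
[ 0.58462571 -0.08552395  0.23745192]
disc 0.05430303898766124
0 [(-22, 65.4), (-17, 67.7), (-12, 66.9), (-7, 68.1), (-2, 67.7), (3, 67.9), (8, 67.8), (13, 68.8), (18, 67.1)]
1 [(-22, 64.3), (-17, 66.4), (-12, 67.0), (-7, 67.5), (-2, 67.3), (3, 68.3), (8, 67.5), (13, 68.0), (18, 68.0)]
2 [(-22, 65.1), (-17, 67.0), (-12, 66.8), (-7, 67.3), (-2, 67.3), (3, 67.8), (8, 67.5), (13, 67.5), (18, 68.1)]
3 [(-22, 64.6), (-17, 66.3), (-12, 67.4), (-7, 66.8), (-2, 67.9), (3, 67.8), (8, 68.8), (13, 68.5), (18, 66.7)]
```

View pics/s3.png

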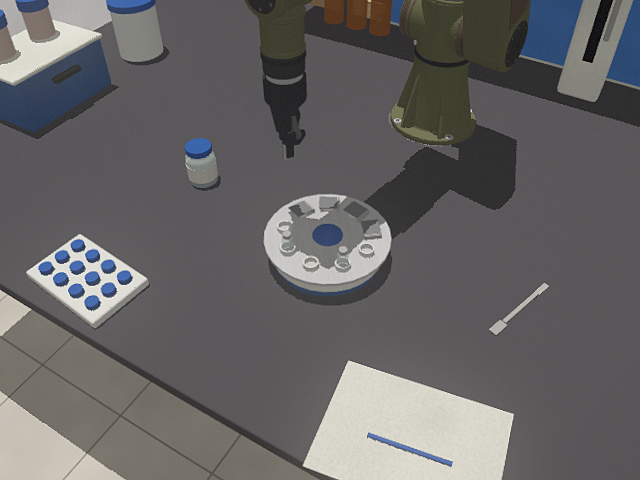

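The covers at (302,209), (329,202), (356,208) and (372,229) are all flat. The vials, jar (202,165) and spatula (520,308) are unmoved, and the hand (288,150) is clear.

```bash
python3 -c "
from station import ctrl;print(ctrl.close_job())"
```

```text
the job is handed in; nothing more can be done
None
```

I stroked all four covers flat in order in one low pass and handed the job in with the hand clear; the last picture shows the vials, jar and spatula unmoved, but the hand-in returned no verdict.

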